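# Present a bearing ball over a flange on its tray

### The arm

A 7-joint arm with a two-finger parallel gripper is mounted at the origin on the work surface; the furniture and walls round the work are solid. World frame = base frame: x ahead of the robot, y to its left, z up, the work surface at z = 0. Lengths are in m, angles in rad, forces in N, time in s.
With the tool pointing down it reaches from about 0.4 to 0.85 m from the base axis. Payload 10.4 kg.
Tool frame: the origin (TCP) lies midway between the tips of the shut fingers; the grasp point (between the pads) lies 19 mm behind it (manip.hold_point_z is the distance from the TCP to the grasp point, in m); z points along the fingers, y is the line along which they close (so a half turn about z gives the same grasp; the last joint's range is limited). The gripper opens to 85 mm and grips with 20 to 120 N. Pads are 22 mm wide; open, the fingers measure 114 mm over their backs; the gripper's body (76 mm by 85 mm) begins 54 mm behind the grasp point. The pads swing forward as they close: fully open they stand 13 mm farther back than shut.
Start: joints at [1.091, 0.332, -0.065, 1.46, 0.022, 1.35, -0.088], TCP at [0.276, -0.561, 0.231] pointing down, gripper open.
Joint ranges: [-2.6, 2.6], [-0.5, 2.12], [-1.47, 1.34], [0.16, 2.42], [-1.27, 4.41], [0.06, 2.06], [-2.6, 2.6]. Speed limits (rad/s): [2.22, 2.22, 2.79, 2.79, 3.14, 3.14, 3.14].

### API

Orientations are given as a unit quaternion [x, y, z, w].
In Python, from workcell import manip, eyes, job gives the robot as it stands.
- The arm moves only by the shell command python3 -m crank 'ROWS' [FORCE]. ROWS is JSON, a list that holds one entry, the list of rows, each a list of 7 numbers: the finger opening in cm, from 0 to 8.54, then the shift along the world's x, y, z in cm, then the turn, a rotation vector about the world's x, y, z in degrees. In form: [[[hand, x, y, z, ax, ay, az], ...]]. A call has 1 to 20 rows; each row shifts and turns the commanded pose from where the row before left it; what a row does not reach is not made up. A row lasts 1/8 s, in which the tool goes at most 62.5 mm and 10.7 degrees, less where a joint would pass 70% of its speed; a pose out of reach is approached as far as the arm can. A call with a gripper value outside its range is refused whole. The fingers move at their own pace and stop on an object; FORCE is the grip in N (left out, the last holds). Time passes only in rows, so rows that do not move let the fingers close. It gives the time, the measured TCP pose, the force, the opening and the grip force at its end, in the units of the state.
- manip.get_obs(): the state, without advancing time (a new reading comes with each control period).
- eyes.camera(name): name is "side" or "top" or "wrist"; returns (picture, depth): 384x512x3 uint8, red, green, blue; 384x512 float32, m along the optical axis (not along the pixel's ray), 0 where there is no reading.
- eyes.camera_params(name): a dict with "fx", "fy", "cx", "cy" (pixels), "world_from_camera" (4x4, takes a point from camera to world coordinates); the wrist camera has in their place "hand_eye" (4x4, takes a point from camera to tool coordinates, whose origin is the TCP and whose axes are the flange's). Camera axes: x right, y down, z forward; pixel columns grow to the right and rows downward; lengths in m; the calibration is good to about 2 mm. A picture is of the moment at which its call begins: read the wrist's pose just before it. camera_params takes no time and is no camera call.
- job.hand_in(): hands the job in; it is judged then, once.
The state is a dict: "clock": time; "joint_pos": joint angles; "joint_velocities": joint speeds; "tau": joint torques, N m; "position": TCP position; "ee_rot": TCP orientation; "ft_force": force on the tool from outside, world axes, zero at the start; "torque": the same for the moment, N m; "grip_width": opening from 0.0 (shut) to 1.0 (fully open); "grasp_force": force on a finger pad.
Only numpy, scipy, OpenCV 4.12 (cv2) and the standard library are available. Lean on these libraries where they do the work, as an engineer would, in place of code of your own. Each camera call takes 0.05 s, during which the arm holds its last target. There are 200 camera calls.

### The job

Lift the loose lid off the grey pot by its red knob and set it down, not drop it, flat and right way up on a clear spot of the bench beside the pot. Then take the blue tray by its upright grip, lift it out of the pot with the steel ball lying loose in its pocket, carry it level, and hold it still and level with the ball straight above the middle of the flange's bore, about 10 cm above the flange. Finish while holding it there in the gripper; the ball must never leave its pocket, and the pot, the flange and all the other things stay where they stand.

Things in the scene. Friction and masses are not known exactly. Their poses are not given: they have to be found in the camera images.
- pot: loose round grey sheet-steel pot with an open top, 1.2 kg: 146 mm outside diameter at the rim, 58 mm tall, wall 4 mm, inner floor 4 mm above its underside. Origin: centre of its underside, on the bench; z up. The flange stands on the other side; the bench between them, 0.45 m ahead of the base, is clear and at least 180 mm wide.
- lid: loose round aluminium lid on the pot, about 0.25 kg: disc 148 mm diameter whose underside rests on the pot's rim, with a lip (125 mm outside diameter, 5 mm deep) that reaches loosely into the pot; lifts straight off. Origin: centre of the lip's lower edge (5 mm below the disc's underside, 11 mm below the flat top of the disc); z up along the knob. Put down upright on the bench it stands on the lip, with its origin at bench height.
- lid_knob (a point): centre of the head of the lid's red round knob: head 28 mm diameter, 22 mm tall, on a 16 mm neck; this point lies 32 mm above the lid's origin, 21 mm above the flat top of the disc and 11 mm below the knob's top.
- tray: loose blue bearing tray, about 0.25 kg, standing in the pot under the lid, turned any way: deck 112 (x) x 42 (y) x 10 mm with two round pockets, 30 mm diameter and 4 mm deep, centred 36 mm either side of its middle along x. Origin: centre of its underside; z up.
- tray_grip (a point): grasp point on the tray's upright aluminium grip plate, which stands in the middle of the deck and is 30 mm along the tray's x, 12 mm thick along the tray's y (pinch it along y), and reaches from the deck up to 50 mm above the tray's underside. This point lies 37 mm above the underside, 27 mm above the deck and 13 mm below the plate's top. Its axes are the tray's.
- pocket_a (a point): centre of the floor of the tray's pocket at its +x end, 6 mm above the tray's underside: the pocket that holds the ball (the other one is empty).
- ball_center (a point): centre of the loose steel bearing ball, 20 mm diameter, 33 g, that rolls freely within the pocket (5 mm either way) and climbs over the 4 mm high rim if the tray is tipped far or jerked.
- flange_top (a point): centre of the bore of the grey steel pipe flange, level with its top face: 103 mm diameter, 30 mm tall, lying flat on the bench; this point is 30 mm above the bench.
- oil_can: bystander, loose: blue oil can with a thin yellow spout, 187 mm tall; origin at the centre of its underside
- bolt_tin: bystander, loose: round tin of bolts, 72 mm wide, 70 mm tall; origin at the centre of its underside
- vee_block: bystander, loose: grey iron vee block, 50x60x36 mm; origin at the centre of its underside

How it is judged:
By the outcome, as a careful person would: the job done as asked, in the order asked, and still so for the second after the job is handed in, while the arm keeps its last pose, push and grip.
It also fails if it takes over 72 s, if anything falls off the work surface, if the arm or the gripper's body presses on something with over 40 N, if the wrist force passes 120 N, or if a joint passes its speed limit or range.

## Working session

There is one attempt and no reset: what is moved stays moved. The work goes in short steps, Python scripts to look and compute and a shell command to move; the robot and the scene stay as the last step left them, time stands still between calls to the robot, and variables do not carry over. Pictures are saved under pics/ and viewed, at most 10 in all, crops included, and the job is handed in when it is done.

```bash
mkdir -p pics; ls; cat > h.py <<'E'
import numpy as np, cv2
from scipy.spatial.transform import Rotation as R
from workcell import manip, eyes, job
def shot(n, save=None):
    o=manip.get_obs(); p=eyes.camera_params(n); im,d=eyes.camera(n)
    if 'hand_eye' in p:
        T=np.eye(4); T[:3,:3]=R.from_quat(o['ee_rot']).as_matrix(); T[:3,3]=o['position']; T=T@np.array(p['hand_eye'])
    else: T=np.array(p['world_from_camera'])
    if save: cv2.imwrite(f'pics/{save}.png',im[:,:,::-1])
    v,u=np.mgrid[:384,:512]
    c=np.stack([(u-p['cx'])/p['fx']*d,(v-p['cy'])/p['fy']*d,d],-1)
    W=c@T[:3,:3].T+T[:3,3]; W[d==0]=np.nan
    return im,d,W,p,T
def ray(p,T,uv,z):
    u,v=uv; r=T[:3,:3]@np.array([(u-p['cx'])/p['fx'],(v-p['cy'])/p['fy'],1]); c=T[:3,3]
    return c+r*(z-c[2])/r[2]
E
python3 - <<'E'
from h import *
a=shot('top','top1');b=shot('side','side1')
print(a[4].round(3),b[4].round(3),manip.get_obs())
cv2.imwrite('pics/both.png',cv2.resize(np.hstack([a[0],b[0]])[:,:,::-1],(800,300)))
E
```

```text
pics
[[-0.016 -0.993  0.12   0.397]
 [-1.     0.013 -0.018 -0.073]
 [ 0.017 -0.12  -0.993  1.038]
 [ 0.     0.     0.     1.   ]] [[-0.998 -0.01   0.056  0.462]
 [-0.053  0.527 -0.848  0.721]
 [-0.021 -0.85  -0.527  0.595]
 [ 0.     0.     0.     1.   ]] {'clock': 0.1, 'joint_pos': array([ 1.09137831,  0.33280649, -0.06465891,  1.4608461 ,  0.02160968,
        1.34987868, -0.08846542]), 'joint_velocities': array([ 0.00093074, -0.00178479, -0.00171206, -0.0036466 ,  0.00151472,
        0.00086798, -0.00021587]), 'tau': array([ 4.54302590e-04, -6.26744485e+01,  4.83982405e-02, -3.92433429e+01,
        1.63887808e-02,  6.85516570e-03, -2.38794252e-05]), 'position': array([ 0.2755148 , -0.56063634,  0.23060211]), 'ee_rot': array([ 9.74025778e-01,  2.26436298e-01, -1.78350802e-04, -5.95523448e-04]), 'ft_force': array([1.09367554, 0.24153109, 0.29094502]), 'torque': array([0.00878003, 0.00379103, 0.0042447 ]), 'grasp_force': 0.0, 'grip_width': 0.9985294982556626}
```

View pics/top1.png

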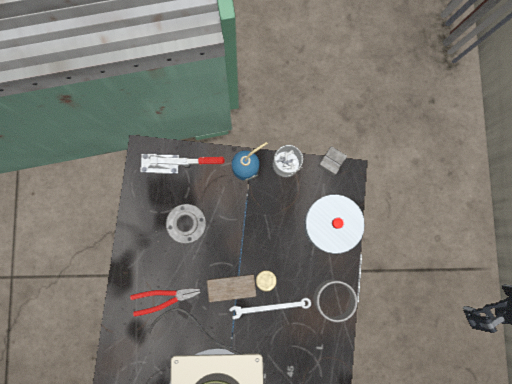

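View pics/side1.png

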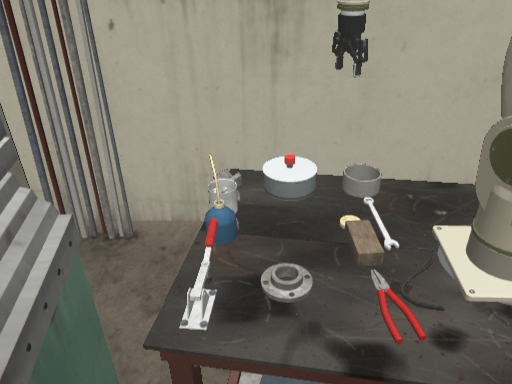

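The top view shows the lid at about (335,223) with its red knob at (338,223), and the flange at (186,223). The bench around (260,223) is clear. The oil can (245,165), bolt tin (288,160) and vee block (333,160) stand along the far edge.

```bash
python3 - <<'E'
from h import *
for n in ('top','side'):
    im,d,W,p,T=shot(n)
    i=im.astype(int); red=(i[...,0]>150)&(i[...,1]<80)&(i[...,2]<80)
    k,l,s,c=cv2.connectedComponentsWithStats(red.astype(np.uint8))
    for j in range(1,k):
        if s[j,4]>20:
            w=W[l==j]; print(n,s[j],c[j].round(1),np.nanmedian(w,0).round(4),'maxz',np.nanmax(w[:,2]).round(3), 'ray z.085 ',ray(p,T,c[j],.085).round(4))
    def near(lo,hi,xy,r,nm):
        m=(W[...,2]>lo)&(W[...,2]<hi)&(np.hypot(W[...,0]-xy[0],W[...,1]-xy[1])<r)
        q=W[m]; (cx,cy),rr=cv2.minEnclosingCircle(q[:,:2].astype(np.float32)); print(n,nm,len(q),'mec',round(cx,4),round(cy,4),round(rr,4),'z',np.median(q[:,2]).round(4))
        return m
    if n=='top':
        for nm,uv,z in (('flange',(186,223),.03),('lid',(335,223),.064),('can',(245,165),.08),('tin',(288,160),.07),('vee',(333,160),.036),('ring',(337,301),.04),('tape',(266,281),.02),('block',(232,288),.03),('spot',(255,225),0)):
            r_=ray(p,T,uv,z);print(nm,r_.round(3), W[uv[1],uv[0]].round(3))
    near(.02,.036,(.49,.11),.08,'flange'); near(.054,.072,(.46,-.24),.11,'lid')
    m=(np.hypot(W[...,0]-.45,W[...,1]+.07)<.08); print('spot',np.nanpercentile(W[m][:,2],[1,50,99]).round(4))
E
```

```text
top [199 157  25   7 169] [211.1 160.1] [0.6071 0.0067 0.0765] maxz 0.09 ray z.085  [0.6054 0.0059 0.085 ]
top [332 219  11   9  44] [337.4 222.6] [ 0.4451 -0.3039  0.0951] maxz 0.097 ray z.085  [ 0.4443 -0.3051  0.085 ]
top [131 290  45  10 195] [153.6 293.4] [0.2725 0.1604 0.0112] maxz 0.018 ray z.085  [0.2811 0.1448 0.085 ]
top [134 298  44  18 214] [155.1 307.6] [0.2348 0.1572 0.0113] maxz 0.016 ray z.085  [0.2479 0.1408 0.085 ]
flange [0.452 0.076 0.03 ] [ 0.453  0.08  -0.   ]
lid [ 0.444 -0.304  0.064] [ 0.443 -0.296  0.096]
can [ 0.593 -0.079  0.08 ] [ 0.592 -0.079  0.084]
tin [ 0.607 -0.189  0.07 ] [ 0.613 -0.193  0.039]
vee [ 0.612 -0.313  0.036] [ 0.618 -0.319  0.01 ]
ring [ 0.249 -0.307  0.04 ] [ 0.243 -0.316 -0.001]
tape [ 0.299 -0.129  0.02 ] [ 0.298 -0.13   0.007]
block [ 0.284 -0.042  0.03 ] [ 0.285 -0.042  0.034]
spot [ 0.445 -0.104  0.   ] [ 0.445 -0.104  0.002]
top flange 241 mec 0.4526 0.0793 0.0316 z 0.0286
top lid 1985 mec 0.4443 -0.3044 0.0735 z 0.0627
spot [-0.1094 -0.001   0.0034]
side [285 155  10  10  78] [289.7 159.7] [ 0.4413 -0.2955  0.0902] maxz 0.098 ray z.085  [ 0.4417 -0.3058  0.085 ]
side [205 219  13  27 200] [210.8 231.9] [0.6066 0.0109 0.0764] maxz 0.089 ray z.085  [0.6045 0.0232 0.085 ]
side [386 289  40  48 308] [407.  312.8] [0.2331 0.1596 0.0128] maxz 0.015 ray z.085  [0.2633 0.2303 0.085 ]
side [378 290  24  51 298] [388.1 315.8] [0.2708 0.1708 0.0127] maxz 0.016 ray z.085  [0.2941 0.2378 0.085 ]
side flange 441 mec 0.4519 0.0813 0.0323 z 0.0287
side lid 990 mec 0.4438 -0.3002 0.0732 z 0.0635
spot [-4.638e-01 -4.000e-04  2.200e-03]
```

```bash
python3 -m crank '[[[8.5,2.1,3.2,0,0,0,0],[8.5,2.1,3.2,0,0,0,0],[8.5,2.1,3.2,0,0,0,0],[8.5,2.1,3.2,0,0,0,0],[8.5,2.1,3.2,0,0,0,0],[8.5,2.1,3.2,0,0,0,0],[8.5,2.1,3.2,0,0,0,0],[8.5,2.1,3.3,0,0,0,0],[8.5,0,0,0,0,0,0],[8.5,0,0,0,0,0,0]]]' 40
python3 - <<'E'
from h import *
im,d,W,p,T=shot('wrist','w1')
i=im.astype(int); red=(i[...,0]>150)&(i[...,1]<80)&(i[...,2]<80)
k,l,s,c=cv2.connectedComponentsWithStats(red.astype(np.uint8))
for j in range(1,k):
  if s[j,4]>50:
    w=W[l==j]; t=w[w[:,2]>np.nanmax(w[:,2])-.004]; print(s[j],c[j],'maxz',np.nanmax(w[:,2]),cv2.minEnclosingCircle(t[:,:2].astype(np.float32)))
m=(W[...,2]>.058)&(W[...,2]<.070)&(np.hypot(W[...,0]-.444,W[...,1]+.304)<.1);q=W[m];print(len(q),cv2.minEnclosingCircle(q[:,:2].astype(np.float32)),np.median(q[:,2]))
E
```

```text
clock: 1.45
position: [0.4433, -0.3044, 0.2312]
ee_rot: [0.974, 0.226, -0.0, 0.0]
ft_force: [-0.8, -0.4, 0.5]
grip_width: 0.997
grasp_force: 0.0
[249 170  23  25 433] [260.11547344 181.96766744] maxz 0.0973060651173861 ((0.44481930136680603, -0.3036746382713318), 0.013013044372200966)
10669 ((0.4437268376350403, -0.30432015657424927), 0.07411601394414902) 0.06331680236763648
```

View pics/w1.png

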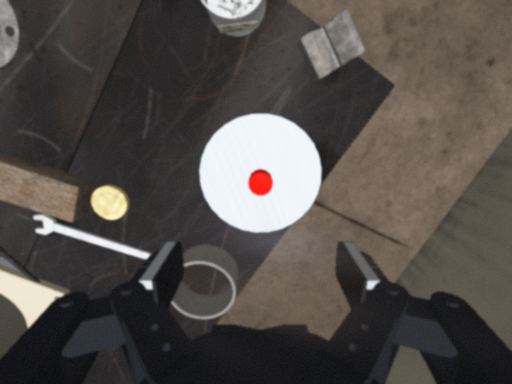

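The wrist view shows the lid disc centred at (260,173) with its knob at (260,182), which agrees with the top view. Next I lower onto the knob and close.

```bash
python3 -m crank '[[[6,0.1,0,-2,0,0,0],[6,0,0,-3,0,0,0],[6,0,0,-3,0,0,0],[6,0,0,-3,0,0,0],[6,0,0,-2,0,0,0],[6,0,0,-1.5,0,0,0],[6,0,0,-1,0,0,0],[6,0,0,-0.7,0,0,0],[6,0,0,0,0,0,0],[0,0,0,0,0,0,0],[0,0,0,0,0,0,0],[0,0,0,0,0,0,0],[0,0,0,0,0,0,0],[0,0,0,0,0,0,0],[0,0,0,0,0,0,0],[0,0,0,0,0,0,0]]]' 50
```

```text
clock: 3.5
position: [0.4451, -0.3042, 0.0701]
ee_rot: [0.974, 0.226, 0.0, 0.0]
ft_force: [-1.1, 0.3, 6.3]
grip_width: 0.308
grasp_force: 49.0
```

```bash
python3 -m crank '[[[0,0,0,0.3,0,0,0],[0,0,0,0.7,0,0,0],[0,0,0,1,0,0,0],[0,0,0,1.5,0,0,0],[0,0,0,1.5,0,0,0],[0,0,0,1.5,0,0,0],[0,0,0,1,0,0,0],[0,0,0,0.5,0,0,0],[0,0,0,0,0,0,0],[0,0,0,0,0,0,0]]]'
python3 - <<'E'
from h import *
a=shot('side','s2');b=shot('top')
for n,(im,d,W,p,T) in(('side',a),('top',b)):
  m=(W[...,2]>.1)&(W[...,2]<.15)&(np.hypot(W[...,0]-.445,W[...,1]+.304)<.085)&(im.min(2)>150)
  q=W[m]; A=np.c_[q[:,:2]-[.445,-.304],np.ones(len(q))]; print(n,len(q),np.linalg.lstsq(A,q[:,2],rcond=None)[0])
cv2.imwrite('pics/s2c.png',cv2.resize(a[0][80:240,180:400,::-1],(660,480)))
E
```

```text
clock: 4.75
position: [0.4444, -0.3038, 0.1488]
ee_rot: [0.974, 0.226, -0.0, -0.0]
ft_force: [-0.1, 0.1, -1.5]
grip_width: 0.309
grasp_force: 49.3
side 941 [-0.00272583 -0.00713566  0.14215765]
top 1668 [-0.0011812  -0.00687989  0.14125798]
```

View pics/s2c.png

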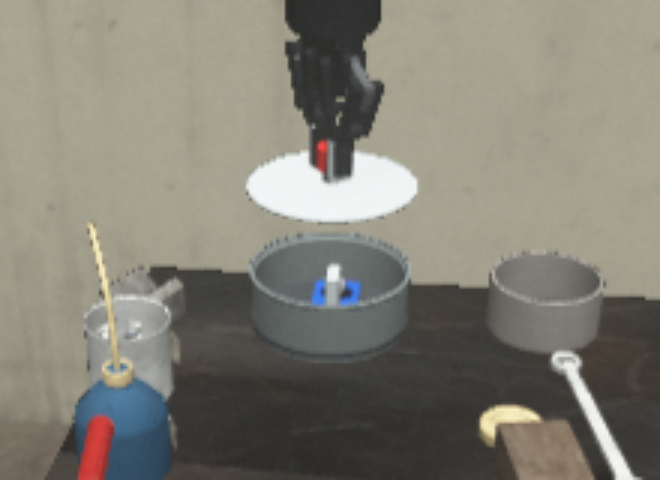

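The lid hangs level under the gripper (330,185 in the crop), and the tray with its upright grip stands in the pot (335,290). I carry the lid to y = -0.10 and lower it.

```bash
python3 -m crank '[[[0,0,1,0,0,0,0],[0,0,2,0,0,0,0],[0,0,3,0,0,0,0],[0,0,3,0,0,0,0],[0,0,3,0,0,0,0],[0,0,3,0,0,0,0],[0,0,2.5,0,0,0,0],[0,0,1.7,0,0,0,0],[0,0,1,0,0,0,0],[0,0,0,0,0,0,0],[0,0,0,-2,0,0,0],[0,0,0,-2.5,0,0,0],[0,0,0,-2.5,0,0,0],[0,0,0,-2,0,0,0],[0,0,0,-1.5,0,0,0],[0,0,0,-1,0,0,0],[0,0,0,-0.7,0,0,0],[0,0,0,-0.4,0,0,0],[0,0,0,0,0,0,0],[0,0,0,0,0,0,0]]]'
```

```text
clock: 7.35
position: [0.445, -0.102, 0.0237]
ee_rot: [0.974, 0.226, 0.0, 0.0]
ft_force: [0.6, -0.3, -1.8]
grip_width: 0.307
grasp_force: 49.4
```

```bash
python3 -m crank '[[[0,0,0,-0.2,0,0,0],[0,0,0,-0.2,0,0,0],[0,0,0,-0.1,0,0,0],[0,0,0,0,0,0,0],[0,0,0,0,0,0,0]]]'; python3 -m crank '[[[0,0,0,-0.1,0,0,0],[0,0,0,0,0,0,0],[0,0,0,0,0,0,0]]]'
```

```text
clock: 7.98
position: [0.4447, -0.1019, 0.0183]
ee_rot: [0.974, 0.226, 0.0, 0.0]
ft_force: [0.8, 0.4, -2.3]
grip_width: 0.305
grasp_force: 49.4
clock: 8.35
position: [0.4447, -0.1019, 0.0173]
ee_rot: [0.974, 0.226, 0.0, 0.0]
ft_force: [-0.8, -0.3, -2.1]
grip_width: 0.313
grasp_force: 49.4
```

```bash
python3 -m crank '[[[0,0,0,-0.1,0,0,0],[0,0,0,0,0,0,0],[0,0,0,0,0,0,0]]]'; python3 -m crank '[[[0,0,0,-0.05,0,0,0],[0,0,0,0,0,0,0],[0,0,0,0,0,0,0]]]'
```

```text
clock: 8.72
position: [0.4448, -0.102, 0.017]
ee_rot: [0.974, 0.226, -0.0, 0.0]
ft_force: [-4.9, 1.1, 10.4]
grip_width: 0.313
grasp_force: 50.6
clock: 9.1
position: [0.4448, -0.102, 0.017]
ee_rot: [0.974, 0.226, -0.0, 0.0]
ft_force: [-7.9, 1.5, 17.9]
grip_width: 0.307
grasp_force: 51.3
```

Contact is made, so I release and rise.

```bash
python3 -m crank '[[[0,0,0,0.1,0,0,0],[4,0,0,0,0,0,0],[5,0,0,0,0,0,0],[6,0,0,0,0,0,0],[6,0,0,0,0,0,0],[6,0,0,0,0,0,0],[6,0,0,1,0,0,0],[6,0,0,2,0,0,0],[6,0,0,3,0,0,0],[6,0,0,4,0,0,0],[6,0,0,4,0,0,0],[6,0,-1,4,0,0,0],[6,0,-2,3,0,0,0],[6,0,-3,1,0,0,0],[6,0,-3,0,0,0,0],[6,0,-3,0,0,0,0],[6,0,-3,0,0,0,0],[6,0,-2,0,0,0,0],[6,0,0,0,0,0,0],[6,0,0,0,0,0,0]]]'
python3 - <<'E'
from h import *
a=shot('wrist','w3');b=shot('top','t3')
im,d,W,p,T=b
m=(W[...,2]>.004)&(W[...,2]<.02)&(np.hypot(W[...,0]-.445,W[...,1]+.102)<.1);q=W[m];A=np.c_[q[:,:2]-[.445,-.102],np.ones(len(q))];print('lid',cv2.minEnclosingCircle(q[:,:2].astype(np.float32)),np.linalg.lstsq(A,q[:,2],rcond=None)[0])
for n,(im,d,W,p,T) in(('wrist',a),('top',b)):
  i=im.astype(int); bl=((i[...,2]-i[...,0]>60)&(i[...,2]>90)&(np.hypot(W[...,0]-.444,W[...,1]+.304)<.07)).astype(np.uint8)
  v,u=np.nonzero(bl); 
  P=np.array([ray(p,T,x,.014)[:2] for x in zip(u,v)],np.float32); print(n,len(P),cv2.minAreaRect(P),np.nanmedian(W[bl>0],0))
  gp=(W[...,2]>.04)&(np.hypot(W[...,0]-.444,W[...,1]+.304)<.045); print('grip',gp.sum(),cv2.minAreaRect(W[gp][:,:2].astype(np.float32)),np.median(W[gp][:,2]))
  if n=='wrist':
    lo=np.maximum([u.min()-40,v.min()-40],0); hi=[u.max()+40,v.max()+40]; print(lo,hi); c=im[lo[1]:hi[1],lo[0]:hi[0],::-1]; cv2.imwrite('pics/w3c.png',cv2.resize(c,None,fx=3,fy=3)[:600,:800])
E
```

```text
clock: 11.6
position: [0.445, -0.2707, 0.237]
ee_rot: [0.974, 0.227, 0.0, -0.0]
ft_force: [0.9, 1.9, 0.9]
grip_width: 0.705
grasp_force: 0.0
lid ((0.4533574879169464, -0.09472343325614929), 0.08594268560409546) [ 0.00038561 -0.00026449  0.00972455]
wrist 1715 ((0.43941792845726013, -0.30301642417907715), (0.1155313104391098, 0.04568639025092125), 83.46810913085938) [ 0.44501195 -0.2968747   0.01334763]
grip 20024 ((0.4533343017101288, -0.29599079489707947), (0.04652712121605873, 0.07178463041782379), 16.22934341430664) 0.315457771113288
[197 107] [np.int64(359), np.int64(253)]
top 190 ((0.44105079770088196, -0.295010507106781), (0.0976904109120369, 0.044150665402412415), 83.25383758544922) [ 0.43850248 -0.26501957  0.01257406]
grip 2994 ((0.44519275426864624, -0.28901755809783936), (0.060889970511198044, 0.080176942050457), 67.46741485595703) 0.6239698248066865
```

View pics/w3.png

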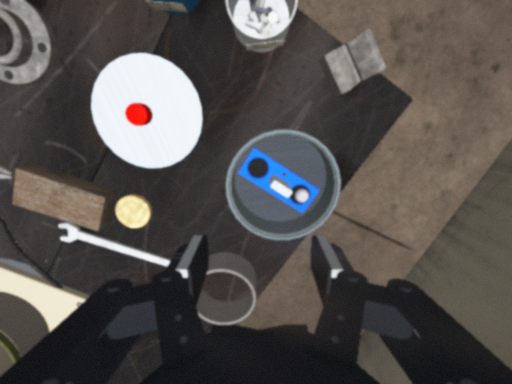

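The wrist view shows the lid lying flat with its knob at (138,114). The tray lies in the pot with the empty pocket at (258,167), the grip at (281,187) and the ball at (301,194). Next I refine the tray pose.

```bash
python3 - <<'E'
from h import *
im,d,W,p,T=shot('wrist')
sub=W[100:260,200:360]; 
def st(u0,u1,v0,v1,lo,hi,nm):
    w=W[v0:v1,u0:u1].reshape(-1,3); w=w[(w[:,2]>lo)&(w[:,2]<hi)]; r=cv2.minAreaRect(w[:,:2].astype(np.float32)); print(nm,len(w),r,np.median(w[:,2]), w[:,:2].mean(0))
st(262,300,170,205,.046,.060,'grip')
i=im.astype(int)
g=((i.min(2)>150)).astype(np.uint8); k,l,s,c=cv2.connectedComponentsWithStats(g[150:220,240:330])
for j in range(1,k):
    if s[j,4]>30:
        uv=c[j]+[240,150]; print(s[j],uv,'z.054',ray(p,T,uv,.054),'z.02',ray(p,T,uv,.020))
dk=((i.max(2)<60)).astype(np.uint8); k,l,s,c=cv2.connectedComponentsWithStats(dk[150:185,240:275])
for j in range(1,k):
    if s[j,4]>60:
        uv=c[j]+[240,150]; print('empty',s[j],uv,ray(p,T,uv,.012),np.nanmax(W[int(uv[1]),int(uv[0])]))
E
```

```text
grip 220 ((0.44024553894996643, -0.30333268642425537), (0.030179722234606743, 0.01200958713889122), 83.1794204711914) 0.05316775448493882 [ 0.44107045 -0.30234677]
[ 30  30  22  18 214] [280.68224299 188.35046729] z.054 [ 0.44024837 -0.30213948  0.054     ] z.02 [ 0.43262955 -0.30913643  0.02      ]
[ 56  40  13  12 122] [301.76229508 195.51639344] z.054 [ 0.44379724 -0.33107741  0.054     ] z.02 [ 0.43654911 -0.34109701  0.02      ]
empty [ 10  10  16  16 207] [257.53623188 167.55555556] [ 0.44342861 -0.2672072   0.012     ] 0.44355654730513705
```

```bash
python3 -m crank '[[[4.5,-0.1,-0.6,0,0,0,5],[4.5,-0.1,-0.6,0,0,0,7],[4.5,-0.1,-0.6,-1,0,0,7],[4.5,-0.1,-0.6,-1,0,0,7],[4.5,-0.1,-0.6,-1,0,0,7],[4.5,0,-0.25,-1,0,0,7],[4.5,0,0,-1,0,0,7],[4.5,0,0,-1,0,0,6],[4.5,0,0,0,0,0,4.1],[4.5,0,0,0,0,0,0],[4.5,0,0,0,0,0,0]]]' 40
python3 - <<'E'
from h import *
im,d,W,p,T=shot('wrist','w4')
o=manip.get_obs();M=R.from_quat(o['ee_rot']).as_matrix();print(o['position'],M.round(4),o['joint_pos'].round(2))
m=(W[...,2]>.046)&(W[...,2]<.062)&(np.hypot(W[...,0]-.440,W[...,1]+.303)<.03);r=cv2.minAreaRect(W[m][:,:2].astype(np.float32));print(m.sum(),r)
b=(W[...,2]>.018)&(W[...,2]<.045)&(np.hypot(W[...,0]-.4358,W[...,1]+.339)<.014);print('ball',b.sum(),cv2.minEnclosingCircle(W[b][:,:2].astype(np.float32)),W[b][:,2].max() if b.any() else 0)
E
```

```text
clock: 13.12
position: [0.4399, -0.3042, 0.177]
ee_rot: [0.748, 0.664, 0.0, 0.0]
ft_force: [-0.4, -0.6, 0.8]
grip_width: 0.529
grasp_force: 0.0
[ 0.43983578 -0.30427315  0.17706506] [[ 1.182e-01  9.930e-01  4.000e-04]
 [ 9.930e-01 -1.182e-01 -2.000e-04]
 [-2.000e-04  4.000e-04 -1.000e+00]] [ 0.81  0.19 -0.33  1.76  0.07  1.2   0.35]
320 ((0.4397040605545044, -0.30231159925460815), (0.029800713062286377, 0.011674626730382442), 83.4729232788086)
ball 211 ((0.43728581070899963, -0.33861663937568665), 0.009952695108950138) 0.030673159037596598
```

View pics/w4.png

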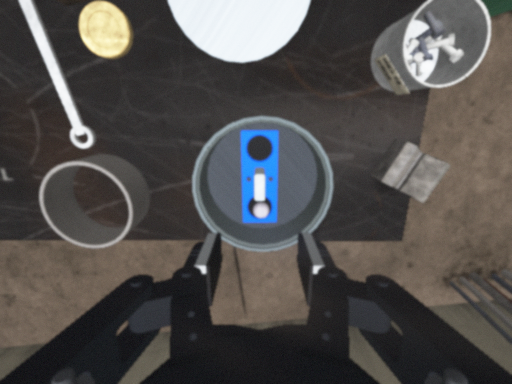

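The tray is aligned with the image axes: grip at (259,185), ball at (261,210). I lower and pinch.

```bash
python3 -m crank '[[[4.5,0,0.15,-2,0,0,0],[4.5,0,0,-3,0,0,0],[4.5,0,0,-3,0,0,0],[4.5,0,0,-2.5,0,0,0],[4.5,0,0,-2,0,0,0],[4.5,0,0,-1.4,0,0,0],[4.5,0,0,-0.9,0,0,0],[4.5,0,0,-0.5,0,0,0],[4.5,0,0,0,0,0,0],[4.5,0,0,0,0,0,0]]]'; python3 -m crank '[[[3.5,0,0,0,0,0,0],[2.7,0,0,0,0,0,0],[2.3,0,0,0,0,0,0],[2,0,0,0,0,0,0],[1.8,0,0,0,0,0,0],[1.6,0,0,0,0,0,0],[1.4,0,0,0,0,0,0],[1.2,0,0,0,0,0,0],[1,0,0,0,0,0,0],[0.7,0,0,0,0,0,0],[0,0,0,0,0,0,0],[0,0,0,0,0,0,0]]]' 40
```

```text
clock: 14.42
position: [0.44, -0.3031, 0.0244]
ee_rot: [0.747, 0.664, 0.0, 0.0]
ft_force: [0.2, 0.9, -0.2]
grip_width: 0.528
grasp_force: 0.0
clock: 15.92
position: [0.44, -0.303, 0.024]
ee_rot: [0.747, 0.664, 0.0, 0.0]
ft_force: [1.5, 0.1, 2.3]
grip_width: 0.133
grasp_force: 39.5
```

```bash
python3 -m crank '[[[0,0,0,0.1,0,0,0],[0,0,0,0.2,0,0,0],[0,0,0,0.3,0,0,0],[0,0,0,0.4,0,0,0],[0,0,0,0.6,0,0,0],[0,0,0,0.8,0,0,0],[0,0,0,1,0,0,0],[0,0,0,1,0,0,0],[0,0,0,1.1,0,0,0],[0,0,0,1.1,0,0,0],[0,0,0,1.1,0,0,0],[0,0,0,1.1,0,0,0],[0,0,0,1,0,0,0],[0,0,0,0.8,0,0,0],[0,0,0,0.6,0,0,0],[0,0,0,0.4,0,0,0],[0,0,0,0.3,0,0,0],[0,0,0,0.1,0,0,0],[0,0,0,0,0,0,0],[0,0,0,0,0,0,0]]]' 50
python3 - <<'E'
from h import *
a=shot('wrist','w5');b=shot('top');c=shot('side')
for n,(im,d,W,p,T) in zip(('w','t','s'),(a,b,c)):
  i=im.astype(int); m=(i[...,2]-i[...,0]>60)&(i[...,2]>90)&(W[...,2]>.1)&(W[...,2]<.19)&(np.hypot(W[...,0]-.44,W[...,1]+.303)<.08)
  q=W[m]; 
  if len(q)>20: A=np.c_[q[:,:2]-[.44,-.303],np.ones(len(q))];print(n,len(q),np.linalg.lstsq(A,q[:,2],rcond=None)[0])
cv2.imwrite('pics/s5c.png',cv2.resize(c[0][80:240,180:400,::-1],(660,480)))
f=b; W=b[2]; m=(W[...,2]>.012)&(W[...,2]<.036)&(np.hypot(W[...,0]-.4526,W[...,1]-.08)<.07); print('flange',cv2.minEnclosingCircle(W[m][:,:2].astype(np.float32)))
W=c[2]; m=(W[...,2]>.012)&(W[...,2]<.036)&(np.hypot(W[...,0]-.4526,W[...,1]-.08)<.07); print('flange',cv2.minEnclosingCircle(W[m][:,:2].astype(np.float32)))
E
```

```text
clock: 18.42
position: [0.4396, -0.3029, 0.1436]
ee_rot: [0.747, 0.664, -0.0, -0.0]
ft_force: [-0.2, -0.2, -3.2]
grip_width: 0.131
grasp_force: 48.6
w 4343 [-0.00749355 -0.03909338  0.13458908]
t 295 [-0.01626585 -0.06745927  0.13454911]
s 226 [ 0.01909469 -0.03642979  0.13385759]
flange ((0.4522295296192169, 0.07952925562858582), 0.051057979464530945)
flange ((0.45124906301498413, 0.08136747777462006), 0.050858646631240845)
```

View pics/s5c.png

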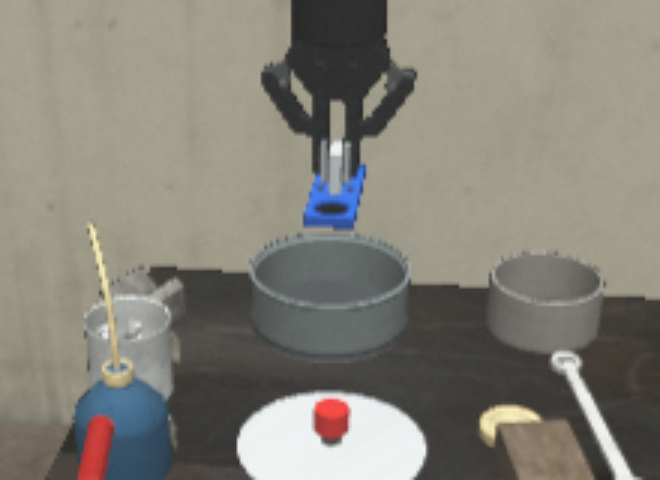

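View pics/w5.png

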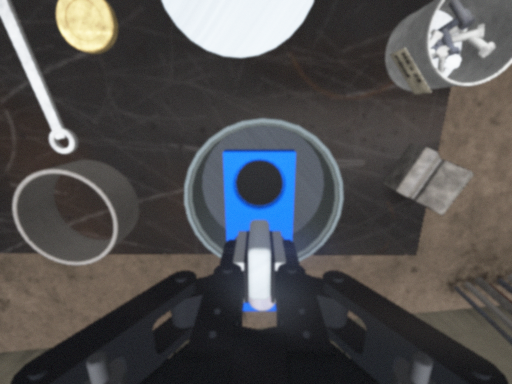

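The side view shows the tray hanging clear of the pot and roughly level. In the wrist view the ball end (260,305) is hidden behind the fingers. Next I check the tilt with a cleaner deck mask.

```bash
cat > tilt.py <<'E'
from h import *
def tilt(n='wrist'):
    im,d,W,p,T=shot(n); o=manip.get_obs()
    i=im.astype(int); g=o['position']; ax=np.array([-.117,-.993]); ay=np.array([.993,-.117])
    m=((i[...,2]-i[...,0]>60)&(i[...,2]>90)&(abs(W[...,2]-g[2]+.009)<.02)).astype(np.uint8); m=cv2.erode(m,np.ones((5,5)) if n=='wrist' else np.ones((2,2)))>0
    q=W[m]; x=(q[:,:2]-g[:2])@ax; y=(q[:,:2]-g[:2])@ay; r=np.hypot(abs(x)-.036,y); k=(abs(x)<.062)&(abs(y)<.025)&(r>.017)
    for _ in range(5):
        A=np.c_[x,y,np.ones(len(x))]; f=np.linalg.lstsq(A[k],q[k,2],rcond=None)[0]; k=k&(abs(A@f-q[:,2])<.0015)
    print(n,k.sum(),'slope deg x,y',np.degrees(f[:2]).round(2),'deck z-tcp',(f[2]-g[2]).round(4),'x range',x[k].min().round(3),x[k].max().round(3))
    wh=(i.min(2)>110)&(W[...,2]>g[2]-.012)&(W[...,2]<g[2]+.014)
    xx=(W[...,:2]-g[:2])@ax; yy=(W[...,:2]-g[:2])@ay; wh&=(xx>.022)&(xx<.05)&(abs(yy)<.016)
    if wh.sum()>3: w=W[wh]; print('ball px',wh.sum(),'rel x,y',cv2.minEnclosingCircle(np.c_[xx[wh],yy[wh]].astype(np.float32)),'maxz-tcp',w[:,2].max()-g[2], 'world',w.mean(0))
if __name__=='__main__':
    for n in('wrist','top','side'):
        try: tilt(n)
        except Exception as e: print(n,e)
    im=shot('top')[0]; cv2.imwrite('pics/t6.png',im[:,:,::-1])
E
python3 tilt.py
```

```text
wrist 2240 slope deg x,y [ 0.   -0.05] deck z-tcp -0.0103 x range -0.056 0.054
ball px 247 rel x,y ((0.040964044630527496, -0.000987428706139326), 0.011146175675094128) maxz-tcp 0.0069018084740827546 world [ 0.43558397 -0.34039833  0.14751919]
top 101 slope deg x,y [-0.14 -0.36] deck z-tcp -0.0107 x range -0.054 -0.002
side 79 slope deg x,y [ 0.96 -0.06] deck z-tcp -0.0103 x range -0.057 0.05
```

The deck is level and the ball is in its pocket. I carry it smoothly in two stretches.

```bash
python3 -m crank '[[[0,0,0.3,0,0,0,0],[0,0,0.6,0,0,0,0],[0,0.05,0.9,-0.05,0,0,0],[0,0.05,1.2,-0.05,0,0,0],[0,0.05,1.4,-0.05,0,0,0],[0,0.1,1.5,-0.05,0,0,0],[0,0.1,1.5,-0.05,0,0,0],[0,0.1,1.5,-0.05,0,0,0],[0,0.1,1.5,-0.05,0,0,0],[0,0.1,1.5,-0.05,0,0,0],[0,0.1,1.5,-0.05,0,0,0],[0,0.05,1.5,0,0,0,0],[0,0,1.5,0,0,0,0],[0,0,1.4,0,0,0,0],[0,0,1.2,0,0,0,0],[0,0,0.9,0,0,0,0],[0,0,0.6,0,0,0,0],[0,0,0.3,0,0,0,0],[0,0,0.1,0,0,0,0],[0,0,0,0,0,0,0]]]'; python3 -m crank '[[[0,0,0.3,0,0,0,0],[0,0,0.6,0,0,0,0],[0,0.05,0.9,-0.05,0,0,0],[0,0.05,1.2,-0.05,0,0,0],[0,0.05,1.4,-0.05,0,0,0],[0,0.1,1.5,-0.05,0,0,0],[0,0.1,1.5,-0.05,0,0,0],[0,0.1,1.5,-0.05,0,0,0],[0,0.1,1.5,-0.05,0,0,0],[0,0.1,1.5,-0.05,0,0,0],[0,0.1,1.5,-0.05,0,0,0],[0,0.05,1.5,0,0,0,0],[0,0,1.5,0,0,0,0],[0,0,1.4,0,0,0,0],[0,0,1.2,0,0,0,0],[0,0,0.9,0,0,0,0],[0,0,0.6,0,0,0,0],[0,0,0.3,0,0,0,0],[0,0,0.1,0,0,0,0],[0,0,0,0,0,0,0]]]'; python3 tilt.py
python3 - <<'E'
from h import *
c=shot('side')[0]; t=shot('top')[0]
cv2.imwrite('pics/f7.png',np.hstack([cv2.resize(c[150:310,200:360,::-1],(400,400)),cv2.resize(t[160:260,140:240,::-1],(400,400))]))
E
```

```text
clock: 21.28
position: [0.4477, -0.0942, 0.1393]
ee_rot: [0.748, 0.664, 0.0, 0.0]
ft_force: [0.4, 0.1, -3.4]
grip_width: 0.131
grasp_force: 48.7
clock: 23.78
position: [0.4557, 0.1148, 0.1348]
ee_rot: [0.748, 0.664, -0.0, 0.0]
ft_force: [0.8, -0.1, -3.5]
grip_width: 0.132
grasp_force: 48.7
wrist 2382 slope deg x,y [ 0.09 -0.03] deck z-tcp -0.0103 x range -0.056 0.054
ball px 279 rel x,y ((0.04341057315468788, -0.0007976116030476987), 0.012612875550985336) maxz-tcp 0.006466476875603561 world [0.45135307 0.07675227 0.13838898]
top 85 slope deg x,y [ 0.38 -1.02] deck z-tcp -0.0111 x range 0.01 0.058
ball px 55 rel x,y ((0.0392584353685379, 0.0010815424611791968), 0.009868349879980087) maxz-tcp 0.00615883328026362 world [0.4520342  0.07472306 0.13662543]
side 200 slope deg x,y [1.31 0.26] deck z-tcp -0.0101 x range -0.055 0.053
```

View pics/f7.png

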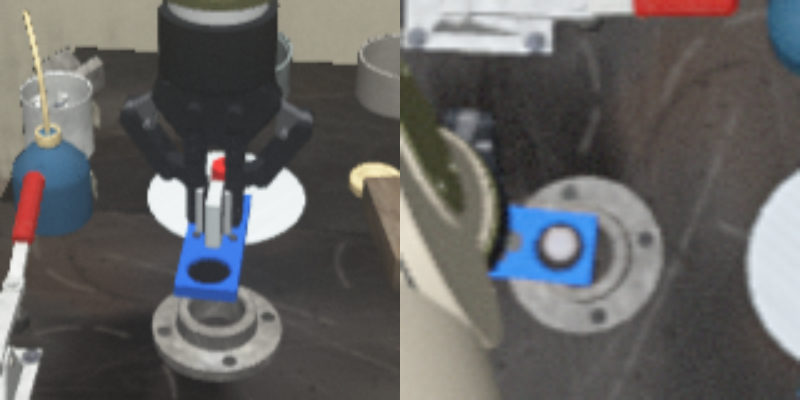

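The top view shows the ball in its pocket at about (180,221), near the flange centre at (186.7,223.7). I measure the remaining offset by rays at the right heights.

```bash
python3 - <<'E'
from h import *
im,d,W,p,T=shot('top'); i=im.astype(int)
g=((i.min(2)>110)).astype(np.uint8); g[:212]=0;g[232:]=0;g[:,:172]=0;g[:,190:]=0
k,l,s,c=cv2.connectedComponentsWithStats(g)
for j in range(1,k):
    if s[j,4]>8: print(s[j],c[j],ray(p,T,c[j],.133).round(4))
# pocket: dark ring + ball = non-blue hole in deck
print('flange ray',ray(p,T,(186.7,223.7),.03))
for n in('top','side'):
    W=shot(n)[2]; m=(W[...,2]>.024)&(W[...,2]<.036)&(np.hypot(W[...,0]-.452,W[...,1]-.08)<.06); q=W[m][:,:2]
    print(n,cv2.minEnclosingCircle(q.astype(np.float32)))
im,d,W,p,T=shot('wrist'); g=manip.get_obs()['position']; i=im.astype(int)
m=(W[...,2]>g[2]-.002)&(W[...,2]<g[2]+.008)&(np.hypot(W[...,0]-.4515,W[...,1]-.077)<.016); q=W[m]
A=np.c_[2*q,np.ones(len(q))]; f=np.linalg.lstsq(A,(q**2).sum(1),rcond=None)[0]; print('sphere',m.sum(),f[:3],np.sqrt(f[3]+f[:3]@f[:3]))
E
```

```text
[176 212  14   3  20] [183.95 212.35] [0.4711 0.0657 0.133 ]
[176 217   8   8  60] [179.5 220.5] [0.4522 0.076  0.133 ]
[172 230  11   2  17] [176.11764706 230.64705882] [0.4287 0.0837 0.133 ]
flange ray [0.44991388 0.07424008 0.03      ]
top ((0.452589213848114, 0.07899630069732666), 0.030915457755327225)
side ((0.45068827271461487, 0.0814739242196083), 0.03183295950293541)
sphere 266 [0.45213197 0.07729522 0.13190769] 0.00873213364422151
```

```bash
python3 - <<'E'
from h import *
for n,f,c0,z in(('top','top1',(186,223),.03),('side','side1',(287,281),.03)):
    p=eyes.camera_params(n);T=np.array(p['world_from_camera']); g=cv2.imread(f'pics/{f}.png',0)
    x0,y0=c0[0]-32,c0[1]-32; s=cv2.GaussianBlur(cv2.resize(g[y0:y0+64,x0:x0+64],None,fx=8,fy=8,interpolation=cv2.INTER_CUBIC),(0,0),4)
    for th in (70,85,100):
        b=(s>th).astype(np.uint8); cs,h=cv2.findContours(b,cv2.RETR_CCOMP,cv2.CHAIN_APPROX_NONE)
        for c,hh in zip(cs,h[0]):
            if cv2.contourArea(c)>1500:
                px=(c[:,0]+.5)/8-.5+[x0,y0]
                for zz in ((.03,) if hh[3]>=0 else (.0,.012,.03)):
                    P=np.array([ray(p,T,u,zz)[:2] for u in px],np.float32); e=cv2.fitEllipse(P); print(n,th,'hole' if hh[3]>=0 else 'outer',zz,np.round(e[0],4),np.round(e[1],4))
E
```

```text
top 70 outer 0.0 [0.4785 0.1636] [0.0098 0.0467]
top 70 outer 0.012 [0.4776 0.1609] [0.0097 0.0461]
top 70 outer 0.03 [0.4762 0.1568] [0.0096 0.0453]
top 70 outer 0.0 [0.4409 0.069 ] [0.1592 0.2088]
top 70 outer 0.012 [0.4404 0.0674] [0.1573 0.2064]
top 70 outer 0.03 [0.4396 0.0649] [0.1546 0.2028]
top 85 outer 0.0 [0.4292 0.0902] [0.1321 0.1597]
top 85 outer 0.012 [0.4289 0.0883] [0.1306 0.1579]
top 85 outer 0.03 [0.4283 0.0854] [0.1283 0.1551]
top 85 hole 0.03 [0.4529 0.0811] [0.0338 0.0398]
top 85 outer 0.0 [0.5013 0.0152] [0.0453 0.084 ]
top 85 outer 0.012 [0.5001 0.0142] [0.0447 0.083 ]
top 85 outer 0.03 [0.4983 0.0126] [0.044  0.0816]
top 100 outer 0.0 [0.3841 0.0675] [0.0091 0.0374]
top 100 outer 0.012 [0.3843 0.0659] [0.009 0.037]
top 100 outer 0.03 [0.3845 0.0635] [0.0088 0.0363]
top 100 outer 0.0 [0.4522 0.0817] [0.1073 0.1078]
top 100 outer 0.012 [0.4516 0.0799] [0.1061 0.1066]
top 100 outer 0.03 [0.4506 0.0772] [0.1042 0.1047]
top 100 hole 0.03 [0.4522 0.0802] [0.0404 0.0422]
side 70 outer 0.0 [0.4455 0.0712] [0.1131 0.1267]
side 70 outer 0.012 [0.4458 0.0843] [0.1108 0.1241]
side 70 outer 0.03 [0.4463 0.104 ] [0.1074 0.1203]
side 70 outer 0.0 [ 0.503  -0.0069] [0.0148 0.0433]
side 70 outer 0.012 [0.5022 0.0078] [0.0145 0.0424]
side 70 outer 0.03 [0.5009 0.0298] [0.014  0.0411]
side 85 outer 0.0 [0.4509 0.0682] [0.1054 0.1125]
side 85 outer 0.012 [0.4511 0.0813] [0.1033 0.1103]
side 85 outer 0.03 [0.4514 0.1011] [0.1001 0.1068]
side 85 hole 0.03 [0.4393 0.11  ] [0.0188 0.038 ]
side 85 hole 0.03 [0.476  0.1064] [0.0069 0.0283]
side 85 hole 0.03 [0.4451 0.0853] [0.0247 0.0393]
side 85 hole 0.03 [0.4629 0.0744] [0.0142 0.0338]
side 100 outer 0.0 [0.4509 0.067 ] [0.1048 0.107 ]
side 100 outer 0.012 [0.4511 0.0802] [0.1027 0.1048]
side 100 outer 0.03 [0.4515 0.1   ] [0.0995 0.1016]
side 100 hole 0.03 [0.4516 0.0937] [0.0591 0.0599]
side 100 hole 0.03 [0.4511 0.0807] [0.041  0.0451]
```

The flange centre is at (0.452, 0.080) and the ball at (0.452, 0.077), so I shift +3.5 mm in y, gently.

```bash
python3 -m crank '[[[0,0,0.02,0,0,0,0],[0,0,0.04,0,0,0,0],[0,0,0.06,0,0,0,0],[0,0,0.06,0,0,0,0],[0,0,0.06,0,0,0,0],[0,0,0.05,0,0,0,0],[0,0,0.04,0,0,0,0],[0,0,0.02,0,0,0,0],[0,0,0,0,0,0,0],[0,0,0,0,0,0,0],[0,0,0,0,0,0,0],[0,0,0,0,0,0,0],[0,0,0,0,0,0,0],[0,0,0,0,0,0,0],[0,0,0,0,0,0,0],[0,0,0,0,0,0,0]]]'
cat > ball.py <<'E'
from h import *
im,d,W,p,T=shot('top'); i=im.astype(int)
g=((i.min(2)>110)).astype(np.uint8); g[:214]=0;g[229:]=0;g[:,:170]=0;g[:,190:]=0
k,l,s,c=cv2.connectedComponentsWithStats(g)
for j in range(1,k):
    if s[j,4]>30: print(s[j],c[j],ray(p,T,c[j],.133).round(4))
im,d,W,p,T=shot('wrist'); g=manip.get_obs()['position']
m=(W[...,2]>g[2]-.002)&(W[...,2]<g[2]+.008)&(np.hypot(W[...,0]-.4518,W[...,1]-.0805)<.016); q=W[m]
A=np.c_[2*q,np.ones(len(q))]; f=np.linalg.lstsq(A,(q**2).sum(1),rcond=None)[0]; print('sphere',m.sum(),f[:3],np.sqrt(f[3]+f[:3]@f[:3]))
E
python3 ball.py; python3 -m crank '[[[0,0,0,0,0,0,0],[0,0,0,0,0,0,0],[0,0,0,0,0,0,0],[0,0,0,0,0,0,0],[0,0,0,0,0,0,0],[0,0,0,0,0,0,0],[0,0,0,0,0,0,0],[0,0,0,0,0,0,0]]]'; python3 ball.py
```

```text
clock: 26.28
position: [0.4557, 0.1186, 0.1348]
ee_rot: [0.747, 0.664, 0.0, 0.0]
ft_force: [-0.6, 0.4, -3.6]
grip_width: 0.13
grasp_force: 48.7
[174 217   9   8  60] [178.  220.5] [0.4523 0.0795 0.133 ]
sphere 270 [0.45217805 0.08102629 0.13184982] 0.008814398460488034
clock: 27.38
position: [0.4557, 0.1186, 0.1348]
ee_rot: [0.747, 0.664, 0.0, 0.0]
ft_force: [0.4, -0.7, -3.2]
grip_width: 0.135
grasp_force: 48.7
[174 217   9   8  60] [178.  220.5] [0.4523 0.0795 0.133 ]
sphere 269 [0.45215682 0.0809693  0.13140499] 0.0091300082182382
```

The ball is at rest at (0.452, 0.080), z about 0.131, which is 10 cm above the flange.

```bash
python3 -c "
from workcell import job
print(job.hand_in())"
```

```text
the job is handed in; nothing more can be done
None
```

The job is handed in: the lid lies flat and upright on the bench beside the pot, and the tray is held still and level with the ball in its pocket, within about 1 mm of the bore's centre by measurement and 10 cm above the flange; the hand-in returned no verdict.

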